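# Tip the drip-tray grate out and set it to drain

## Robot

A 7-joint arm with a two-finger parallel gripper is mounted at the origin on a cart in front of the work surface, level with it; the furniture and walls round the work are solid. World frame = base frame: x ahead of the robot, y to its left, z up, the work surface at z = 0. Lengths are in m, angles in rad, forces in N, time in s.
With the tool pointing down it reaches from about 0.4 to 0.875 m from the base axis. Payload 19.3 kg.
Tool frame: the origin (TCP) lies at the very end of the fingers, on their centre line; the grasp point (between the pads) lies 19 mm behind it; z points along the fingers, y is the line along which they close (so a half turn about z gives the same grasp; the last joint's range is limited). The gripper opens to 85 mm and grips with 20 to 120 N. Pads are 22 mm wide; open, the fingers measure 114 mm over their backs; the gripper's body (76 mm by 85 mm) begins 54 mm behind the grasp point. The pads swing forward as they close: fully open they stand 13 mm farther back than shut.
Start: joints at [-1.302, 0.521, -0.036, 1.599, 0.021, 1.021, -0.113], TCP at [0.208, 0.589, 0.231] pointing down, gripper open.
Joint ranges: [-2.91, 2.91], [-0.3, 2.13], [-1.5, 1.42], [0.17, 2.43], [-1.26, 4.41], [0.16, 1.93], [-2.52, 2.52]. Speed limits (rad/s): [1.89, 1.89, 2.39, 2.39, 3.01, 3.01, 3.01].

## Interface

Orientations are given as [roll, pitch, yaw] about the fixed x, y, z axes, in that order (R = Rz(yaw) Ry(pitch) Rx(roll)).
In Python, from workcell import bot, grab_frame, calibration, job gives the robot as it stands.
- The arm moves only by the tool drive_effector, called after "Request:" by a JSON object that holds its "name" and its "arguments", one argument or row to a line. Schema: {"type":"object","properties":{"deltas":{"type":"array","items":{"type":"array","prefixItems":[{"type":"number"},{"type":"array","items":{"type":"number"},"minItems":3,"maxItems":3},{"type":"array","items":{"type":"number"},"minItems":3,"maxItems":3}],"minItems":3,"maxItems":3},"minItems":1,"maxItems":5},"squeeze":{"type":"number"},"only":{"type":"string"},"quiet":{"type":"boolean"},"lines":{"type":"string"}},"required":["deltas"],"additionalProperties":false}. deltas is a list of rows, 1 to 5 of them, each written [opening, [dx, dy, dz], [rx, ry, rz]]: the finger opening in m, then dx, dy, dz in a scale on which 1.0 is 0.75 m, then a rotation vector rx, ry, rz in normalised numbers (1 is 2 pi rad); each row is the pose to reach, as a shift and turn from the pose commanded when the call began, along the tool's axes at that moment; what a row does not reach only later rows make up. A row lasts 1/8 s, in which the tool goes at most 0.0625 m and 0.188 rad, less where a joint would pass 70% of its speed; a pose out of reach is approached as far as the arm can. The fingers move at their own pace and stop on an object; squeeze is the grip in N (left out, the last holds). Time passes only in rows, so rows that do not move let the fingers close. The tool returns the time, the measured TCP pose, the force, the opening and the grip force at its end. only (a regular expression) keeps the lines of the reply that match it, lines (a string "A,B") keeps lines A to B, and quiet returns only ok. No shift or turn number may pass 1 either way. Input that does not fit is refused with a message, and nothing moves.
- bot.observe(): the state, without advancing time (a new reading comes with each control period).
- grab_frame(name): name is "scene" or "top"; returns (picture, depth): 384x512x3 uint8, blue, green, red; 384x512 float32, m along the optical axis (not along the pixel's ray), 0 where there is no reading.
- calibration(name): a dict with "vfov" (degrees; the focal length in pixels is half the picture's height over the tangent of half this angle, whatever the lens; pixels are square), "cx", "cy" (the principal point, pixels), "dist_coeffs" ([k1, k2, p1, p2, k3] as OpenCV has them; the pictures are not rectified), "eye" and "attitude" of the camera in the world. Camera axes: x right, y down, z forward; pixel columns grow to the right and rows downward; lengths in m; the calibration is good to about 2 mm. A picture is of the moment at which its call begins. calibration takes no time and is no camera call.
- job.job_done(): hands the job in; it is judged then, once.
The state is a dict: "clock": time; "qpos": joint angles; "qd": joint speeds; "joint_efforts": joint torques, N m; "position": TCP position; "tool_rot": TCP orientation; "force": force on the tool from outside, world axes, zero at the start; "moment": the same for the moment, N m; "grip_width": finger opening in m; "finger_force": force on a finger pad.
Only numpy, scipy, OpenCV 4.12 (cv2) and the standard library are available. Lean on these libraries where they do the work, as an engineer would, in place of code of your own. Each camera call takes 0.05 s, during which the arm holds its last target. There are 200 camera calls.

## Task

The steel grate lies flush in the drip tray: press down its solid, unslotted end so that the slotted end tips up out of the frame, then lift the grate out and lay it level, keel down, across both rails of the wire draining stand. Set it down gently instead of letting it drop, let go of it, and leave the other things on the glasswasher where they are.

Things in the scene. Friction and masses are not known exactly. Their poses are not given: they have to be found in the camera images.
- grate: Loose steel grate, slab 160 (x) x 50 (y) x 6 mm, 0.13-0.25 kg; origin on its underside above a keel (cross rib 6 mm thick, 40 mm wide, reaching 28 mm down); z out of the top face (+6 mm). Slab from x = -84 mm (slotted end) to +76 mm (solid end, last 36 mm unslotted). Stands on its keel; to be pinched by its long side edges, 50 mm apart, near the raised end.
- grate_press (a point): Top face, middle of the solid end, 60 mm from the keel: press here. Under 2 N rocks the grate about the keel's foot by some 0.31 rad, sinking this point about 20 mm until the end meets a stop. It is balanced to stay tipped when let go. Axes as the grate's.
- grate_lift (a point): Middle of the top edge of the slotted end (grate x = -84, z = +6 mm); it rests on a ledge until tipped, then stands about 25 mm above the frame. Axes as the grate's.
- tray: Fixed dark grey steel drip tray 208 x 90 x 50 mm, frame top at 50 mm, flush with the grate's top. Origin on the work surface under the keel; z up, x along the grate towards its solid end. Opening x -88 to +88, y -27 to +27 mm (gaps: 4 mm slotted end, 12 solid end, 2 sides). Inside: keel saddle 16 mm high, ledge 44, stop 19.
- stand: Fixed wire draining stand, base 130 x 110 mm; origin on the work surface under its centre, z up. Two rails of 8 mm wire along its x at y = -38 and +38 mm, tops at 60 mm, 130 mm long, ends bent up 12 mm. The grate lies with its long side along the stand's y (either way round), underside on the rails, keel hanging between them.
- tamper: Coffee tamper, steel foot and black handle, 58 mm wide, 102 mm tall, bystander. Origin under its centre.
- espresso_cup: White espresso cup with a handle, 63 x 92 x 51 mm, bystander. Origin under its centre.
- tablet_jar: White jar with a lid, 72 mm wide, 86 mm tall, bystander. Origin under its centre.
- shaker: Clear shaker with a cork-like knob, 59 mm wide, 110 mm tall, bystander. Origin under its centre.

How it is judged:
On the way, in this order (a step that is already met when the one before it is completed fails the run):
1. the solid end is pressed down and the slotted end stands tipped up out of the frame, the keel still in the tray (z of grate_lift in the frame of tray above 0.062 m and z of grate_press in the frame of tray below 0.04 m and horizontal distance between grate and tray below 0.02 m), for 0.2 s.
2. the grate is held in the fingers, clear above the tray (height (world z) of grate above 0.085 m and contact force between the fingers and grate above 1 N and contact force between tray and grate below 0.1 N), for 0.2 s.
At the end, for the whole second after the job is handed in: The grate lies released and at rest on both rails, top face up, level within 0.1 rad, underside 56 to 65 mm above the work surface, long side across the rails within 0.35 rad, keel between them (origin within 35 mm of the stand's centre across the rails, 45 mm along them) (angle between grate's own z axis and vertical below 0.1 rad and z of grate in the frame of stand between 0.056 and 0.065 m and x of grate in the frame of stand between -0.045 and 0.045 m and y of grate in the frame of stand between -0.035 and 0.035 m and angle between the x axis of grate and the y axis of stand, either way round below 0.35 rad and contact force between grate and stand above 0.3 N and linear speed of grate below 0.02 m/s and angular speed of grate below 0.1 rad/s); the robot touches nothing.
It fails at once if the grate is let go more than 25 mm above its place on the rails (height (world z) of grate above 0.085 m and contact force between the fingers and grate below 0.05 N).
It fails at once if the tamper is shifted by more than 30 mm (distance of tamper from where it was at the start of the episode above 0.03 m).
It fails at once if the espresso cup is shifted by more than 30 mm (distance of espresso_cup from where it was at the start of the episode above 0.03 m).
It fails at once if the tablet jar is shifted by more than 30 mm (distance of tablet_jar from where it was at the start of the episode above 0.03 m).
It fails at once if the shaker is shifted by more than 30 mm (distance of shaker from where it was at the start of the episode above 0.03 m).
It also fails if it takes over 46 s, if anything falls off the work surface, if the arm or the gripper's body presses on something with over 40 N, if the wrist force passes 120 N, or if a joint passes its speed limit or range.

## Working session

There is one attempt and no reset: what is moved stays moved. The work goes in short steps, Python scripts to look and compute and a tool call to move; the robot and the scene stay as the last step left them, time stands still between calls to the robot, and variables do not carry over. Pictures are saved under pics/ and viewed, at most 10 in all, crops included, and the job is handed in when it is done.

```bash
ls; mkdir -p pics; python3 - <<'E'
from workcell import bot,grab_frame,calibration
import cv2,numpy as np
for n in("scene","top"):
    p,d=grab_frame(n); cv2.imwrite(f"pics/{n}0.png",p); np.save(f"pics/{n}0.npy",d); print(n,calibration(n),(d>0).mean())
print(bot.observe())
E
```

```text
pics
scene {'vfov': 46.012329705564795, 'cx': 255.2115634251864, 'cy': 193.71103083185122, 'dist_coeffs': array([-0.16329027,  0.        ,  0.        ,  0.        ,  0.        ]), 'eye': array([-0.25617359, -0.78640461,  1.19547088]), 'attitude': array([-2.34107464, -0.01199678, -0.78593363])} 0.9957784016927084
top {'vfov': 44.79375705559123, 'cx': 254.766732913405, 'cy': 184.2979281232039, 'dist_coeffs': array([-0.14240662,  0.        ,  0.        ,  0.        ,  0.        ]), 'eye': array([0.39064984, 0.01732824, 1.49825372]), 'attitude': array([-3.02585742e+00,  1.75192335e-03, -1.57433565e+00])} 0.9959259033203125
{'clock': 0.1, 'qpos': array([-1.30220926,  0.52196075, -0.03634781,  1.59992623,  0.02123537,
        1.02110275, -0.1128018 ]), 'qd': array([-6.79067953e-04,  5.68736507e-05, -8.04924363e-05, -7.25021599e-04,
        4.50294482e-04, -1.21310185e-03, -1.67535178e-03]), 'joint_efforts': array([ 4.57809510e-03, -9.28482628e+01,  1.98494196e+00, -3.70534301e+01,
        1.82867248e-02,  5.33145139e-03,  5.83822884e-05]), 'position': array([0.20764692, 0.58918872, 0.23078799]), 'tool_rot': array([-3.14058565e+00,  9.00799031e-05,  2.80282857e+00]), 'force': array([-0.59156307,  0.4382938 , -0.01776019]), 'moment': array([ 0.00568485,  0.03667057, -0.0311017 ]), 'finger_force': 0.0, 'grip_width': 0.08507601026976899}
```

View pics/scene0.png

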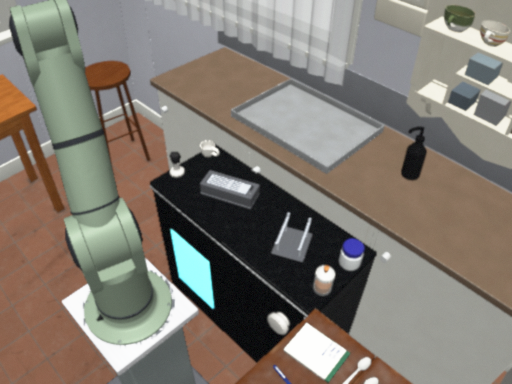

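View pics/top0.png

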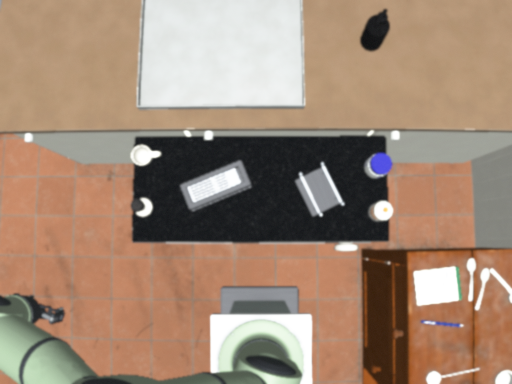

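The scene view shows the tray at about (230,188) and the stand at (293,240). The top view shows them at (216,185) and (320,190), with the bystanders at the ends. Next I'll measure both from the two views.

```bash
cat > h.py <<'E'
import cv2,numpy as np
from scipy.spatial.transform import Rotation as R
from workcell import bot,grab_frame,calibration
def cam(n):
    c=calibration(n); f=192/np.tan(np.radians(c['vfov']/2))
    K=np.array([[f,0,c['cx']],[0,f,c['cy']],[0,0,1]])
    return K,c['dist_coeffs'],c['eye'],R.from_euler('xyz',c['attitude']).as_matrix()
def cloud(n,d):
    K,D,e,A=cam(n); v,u=np.mgrid[0:384,0:512]
    q=cv2.undistortPoints(np.stack([u,v],-1).reshape(-1,1,2).astype(float),K,D).reshape(384,512,2)
    P=np.dstack([q,np.ones((384,512))])*d[...,None]
    return P@A.T+e
def ortho(n,p,x0,x1,y0,y1,z,s=0.0005):
    # image of the plane z: rows = x decreasing, columns = y decreasing
    K,D,e,A=cam(n); X,Y=np.meshgrid(np.arange(x1,x0,-s),np.arange(y1,y0,-s),indexing='ij')
    W=np.stack([X,Y,np.full_like(X,z)],-1).reshape(-1,3)
    uv,_=cv2.projectPoints((W-e)@A,np.zeros(3),np.zeros(3),K,D)
    uv=uv.reshape(*X.shape,2).astype(np.float32)
    return cv2.remap(p,uv[...,0],uv[...,1],cv2.INTER_CUBIC)
E
python3 - <<'E'
from h import *
for n in("scene","top"):
    p=cv2.imread(f"pics/{n}0.png");C=cloud(n,np.load(f"pics/{n}0.npy"))
    x,y,z=C[...,0],C[...,1],C[...,2]
    m=(x>.4)&(x<.8)&(abs(y)<.45)
    print(n,"surface z",np.median(z[m&(abs(z)<.02)]))
    m&=(z>.03)&(z<.2)
    k,l,st,_=cv2.connectedComponentsWithStats(m.astype(np.uint8))
    for i in range(1,k):
        if st[i,4]<15: continue
        P=C[l==i]; r=cv2.minAreaRect(P[:,:2].astype(np.float32)*1000)
        print(st[i,4],np.round(r[0]),np.round(r[1]),round(r[2]),"z",np.round(np.percentile(P[:,2],[5,50,95]),3))
a=[ortho(n,cv2.imread(f"pics/{n}0.png"),.45,.75,-.3,.3,.05,.00150) for n in("scene","top")]
im=cv2.resize(np.vstack(a),None,fx=1.4,fy=1.4);cv2.imwrite("pics/orth.png",im);print(im.shape)
E
```

```text
scene surface z 0.00015606857480365832
6960 [756.  -0.] [ 89. 899.] 0 z [0.04  0.132 0.158]
149 [651. 374.] [97. 63.] 69 z [0.032 0.044 0.054]
143 [486. 377.] [32. 42.] 53 z [0.037 0.084 0.103]
1040 [558. 142.] [ 94. 211.] 21 z [0.035 0.049 0.054]
94 [ 525. -154.] [143.  10.] 25 z [0.037 0.059 0.07 ]
94 [ 558. -222.] [147.   9.] 25 z [0.043 0.059 0.069]
489 [ 617. -374.] [72. 69.] 19 z [0.036 0.08  0.087]
424 [ 470. -377.] [57. 56.] 71 z [0.036 0.081 0.105]
top surface z -0.0007219495578518753
8351 [758.   0.] [900.  84.] 90 z [0.122 0.134 0.156]
171 [651. 371.] [84. 61.] 70 z [0.032 0.047 0.053]
487 [ 618. -371.] [69. 70.] 3 z [0.044 0.083 0.089]
1512 [560. 146.] [ 86. 208.] 22 z [0.041 0.048 0.054]
124 [ 558. -220.] [146.   8.] 26 z [0.051 0.059 0.068]
129 [ 526. -151.] [147.   8.] 26 z [0.051 0.058 0.07 ]
152 [491. 379.] [36. 40.] 86 z [0.078 0.096 0.103]
325 [ 473. -373.] [55. 54.] 84 z [0.042 0.085 0.105]
(560, 560, 3)
```

View pics/orth.png

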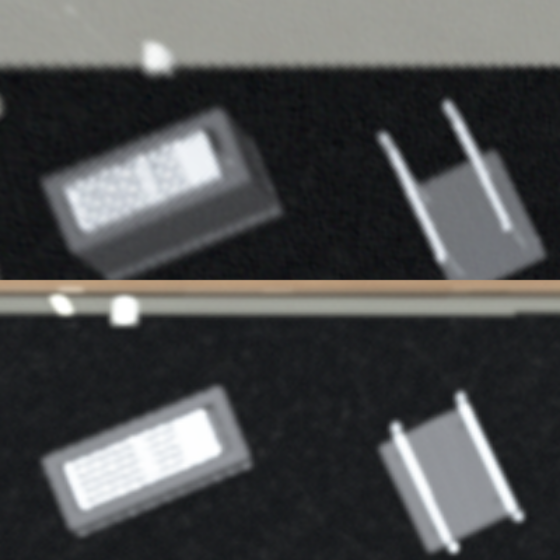

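The grate's solid end is on the right in the ortho image, toward -y/+x. Both views agree within about 4 mm: tray centre (0.559, 0.144) with x axis at -68.5°, stand centre (0.542, -0.187) with rails at 25°, top heights 0.05 and 0.06.

```bash
cat >> h.py <<'E'
T=np.array([.559,.144]);S=np.array([.542,-.187]);AT=np.radians(-68.5);AS=np.radians(-65)
def tool(a,tilt=0):  # tool x=-grate x, y=grate y, z=-grate z ; tilt>0: solid end down
    return R.from_euler('z',a)*R.from_euler('y',tilt)*R.from_matrix(np.diag([-1.,1,-1]))
def go(pos,rot):
    o=bot.observe(); r=R.from_euler('xyz',o['tool_rot'])
    print(np.round(r.inv().apply(np.array(pos)-o['position']),4),np.round((r.inv()*rot).as_rotvec(),3))
def at(c,a,x,z): return [c[0]+x*np.cos(a),c[1]+x*np.sin(a),z]
E
python3 -c "
from h import *
go(at(T,AT,.062,.12),tool(AT))"
```

```text
[-0.5199 -0.3499  0.1112] [-0.001  0.001  0.857]
```

Careful with the scale: shifts go in shares of 0.75 m and turns go in shares of 2 pi rad. That gives: -0.25 m is -0.3333, -0.05 m is -0.0667, 0.857 rad is 0.1364.

Request:
{"name": "drive_effector", "arguments": {
  "deltas": [
    [0,[-0.0667,-0.0467,0],[0,0,0.0271]],
    [0,[-0.1333,-0.0933,0],[0,0,0.0541]],
    [0,[-0.2,-0.1333,0],[0,0,0.0812]],
    [0,[-0.2667,-0.18,0],[0,0,0.1082]],
    [0,[-0.3333,-0.2267,0],[0,0,0.1364]]
  ],
  "squeeze": 30
}}

```text
clock: 0.72
position: [0.3878, 0.3443, 0.2313]
tool_rot: [-3.142, -0.0, 1.94]
force: [1.8, 0.7, 0.4]
grip_width: -0.0002
finger_force: 0.0
```

```bash
python3 -c "
from h import *
go(at(T,AT,.062,.12),tool(AT))"
```

```text
[-0.3106  0.0877  0.1113] [-0.    -0.    -0.006]
```

Request:
{"name": "drive_effector", "arguments": {
  "deltas": [
    [0,[-0.08,0.0227,0],[0,0,0]],
    [0,[-0.16,0.0453,0],[0,0,0]],
    [0,[-0.24,0.068,0],[0,0,0]],
    [0,[-0.32,0.0907,0.0267],[0,0,0]],
    [0,[-0.3933,0.112,0.0667],[0,0,0]]
  ]
}}

```text
clock: 1.35
position: [0.5718, 0.1042, 0.1835]
tool_rot: [3.14, 0.0, 1.946]
force: [1.1, 1.3, -0.0]
grip_width: 0.0002
finger_force: 0.0
```

Request:
{"name": "drive_effector", "arguments": {
  "deltas": [
    [0,[-0.02,0.0053,0.04],[0,0,-0.001]],
    [0,[-0.02,0.0053,0.08],[0,0,-0.001]],
    [0,[-0.02,0.0053,0.08],[0,0,-0.001]]
  ]
}}

```text
clock: 1.72
position: [0.5784, 0.093, 0.1218]
tool_rot: [-3.138, -0.0, 1.951]
force: [-0.7, 0.4, 0.8]
grip_width: -0.0
finger_force: 0.0
```

```bash
python3 - <<'E'
from h import *
go(at(T,AT,.062,.06),tool(AT))
p,d=grab_frame("scene");p2,_=grab_frame("top")
cv2.imwrite("pics/press.png",np.hstack([cv2.resize(p[120:270,170:320],(400,400)),cv2.resize(p2[120:250,150:280],(400,400))]))
E
```

```text
[-0.0075  0.0008  0.0618] [-0.004 -0.     0.005]
```

View pics/press.png

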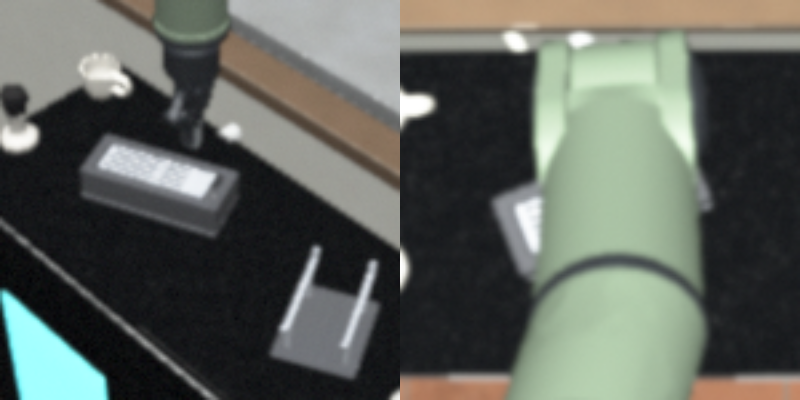

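The crop shows closed fingertips at about (195,145), above the solid end of the grate at (205,180). Lowering and pressing now.

To row units: 0.078 m is 0.104, 0.072 m is 0.096.

Request:
{"name": "drive_effector", "arguments": {
  "deltas": [
    [0,[-0.008,0,0.04],[0,0,0]],
    [0,[-0.008,0,0.0773],[0,0,0]],
    [0,[-0.008,0,0.088],[0,0,0]],
    [0,[-0.008,0,0.096],[0,0,0]],
    [0,[-0.008,0,0.104],[0,0,0]]
  ]
}}

```text
clock: 2.45
position: [0.5825, 0.0881, 0.0465]
tool_rot: [3.14, 0.0, 1.952]
force: [0.3, -0.6, 0.6]
grip_width: -0.0001
finger_force: 0.1
```

Request:
{"name": "drive_effector", "arguments": {
  "deltas": [
    [0,[0,0,0.0067],[0,0,0]],
    [0,[0,0,0.0107],[0,0,0]],
    [0,[0,0,0.0133],[0,0,0]],
    [0,[0,0,0.0133],[0,0,0]]
  ]
}}

```text
clock: 2.95
position: [0.5819, 0.0878, 0.0356]
tool_rot: [-3.141, 0.0, 1.952]
force: [-1.0, 0.4, -0.1]
grip_width: 0.0
finger_force: 0.0
```

To row units: 0.007 m is 0.0093, 0.006 m is 0.008.

Request:
{"name": "drive_effector", "arguments": {
  "deltas": [
    [0,[0,0,0.0027],[0,0,0]],
    [0,[0,0,0.0053],[0,0,0]],
    [0,[0,0,0.008],[0,0,0]],
    [0,[0,0,0.0093],[0,0,0]],
    [0,[0,0,0.0093],[0,0,0]]
  ]
}}

```text
clock: 3.58
position: [0.5827, 0.088, 0.0333]
tool_rot: [3.139, -0.001, 1.951]
force: [-28.9, -3.0, 95.3]
grip_width: -0.0002
finger_force: 43.8
```

```bash
python3 - <<'E'
from h import *
p,d=grab_frame("scene");C=cloud("scene",d)
cv2.imwrite("pics/tip.png",cv2.resize(p[130:230,180:280],(500,500),interpolation=cv2.INTER_CUBIC))
c,s=np.cos(AT),np.sin(AT);X=C[...,:2]-T;g=X@[c,s];h=X@[-s,c]
for a in np.arange(-.1,.1,.01):
    m=(abs(h)<.02)&(abs(g-a)<.005)&(C[...,2]<.1)
    if m.sum()>3: print(round(a,2),np.round(np.percentile(C[m,2],[20,50,80]),3))
E
```

```text
-0.1 [0.048 0.05  0.053]
-0.09 [0.045 0.049 0.052]
-0.08 [0.025 0.041 0.044]
-0.07 [0.019 0.042 0.072]
-0.06 [0.066 0.07  0.075]
-0.05 [0.064 0.067 0.069]
-0.04 [0.059 0.062 0.065]
-0.03 [0.058 0.06  0.063]
-0.02 [0.053 0.056 0.059]
-0.01 [0.049 0.053 0.057]
-0.0 [0.048 0.051 0.053]
0.01 [0.046 0.048 0.049]
0.02 [0.04  0.042 0.044]
0.03 [0.04  0.042 0.043]
0.04 [0.035 0.037 0.039]
0.05 [0.034 0.044 0.066]
0.06 [0.043 0.05  0.085]
0.07 [0.029 0.059 0.084]
0.08 [0.025 0.026 0.026]
0.09 [0.047 0.049 0.051]
```

View pics/tip.png

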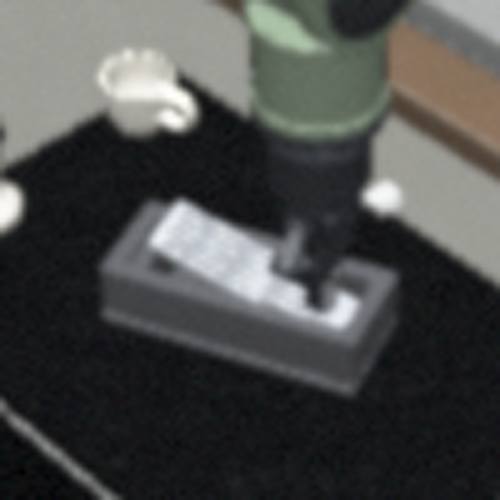

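The grate is fully tipped: its slotted end is at crop (185,215), z about 0.075, and the solid end is on the stop. Force is 95 N, so I'm backing off at once.

To row units: -0.11 m is -0.1467, -0.07 m is -0.0933.

Request:
{"name": "drive_effector", "arguments": {
  "deltas": [
    [0,[0,0,-0.008],[0,0,0]],
    [0,[0,0,-0.0267],[0,0,0]],
    [0,[0,0,-0.0933],[0,0,0]],
    [0,[0,0,-0.1467],[0,0,0]],
    [0.07,[0,0,-0.1467],[0,0,0]]
  ]
}}

```text
clock: 4.25
position: [0.5834, 0.088, 0.1418]
tool_rot: [3.137, 0.001, 1.952]
force: [0.0, 0.1, -0.0]
grip_width: 0.0167
finger_force: 0.0
```

```bash
python3 - <<'E'
from h import *
p,d=grab_frame("scene");C=cloud("scene",d)
c,s=np.cos(AT),np.sin(AT);X=C[...,:2]-T;g=X@[c,s];h=X@[-s,c]
m=(C[...,2]>.057)&(C[...,2]<.085)&(abs(h)<.06)&(g<0)&(g>-.09)
P=np.c_[g[m],h[m],C[m,2]];print(m.sum(),np.round(cv2.minAreaRect(P[:,:2].astype(np.float32)*1000),1) if 0 else cv2.minAreaRect(P[:,:2].astype(np.float32)*1000),P[:,1].min(),P[:,1].max(),P[:,1].mean(),P[:,0].min(),np.percentile(P[:,2],98))
A=np.c_[P[:,:1],np.ones(len(P))];print(np.linalg.lstsq(A,P[:,2],rcond=None)[0])
# grasp target: grate x=-.074, slab mid z=3mm; TCP 10 mm along tool beyond
t=.31;f=lambda x,z:(x*np.cos(t)+z*np.sin(t),.016-x*np.sin(t)+z*np.cos(t))
a,b=f(-.074,.031-.010);print(a,b)
go(at(T,AT,a-np.sin(-t)*.06,b+.06*np.cos(t)),tool(AT,t)); go(at(T,AT,a,b),tool(AT,t))
E
```

```text
150 ((-38.167972564697266, -2.2905712127685547), (60.957359313964844, 55.21344757080078), 0.5202603340148926) -0.02998919090234101 0.02512303186871302 -0.001853800937322246 -0.06883796496132621 0.07573770162088632
[-0.27543088  0.05368003]
-0.06406645280623048 0.0585733440644148
[ 0.1064 -0.0008  0.0243] [0.001 0.31  0.006]
[ 0.1248 -0.0008  0.0814] [0.001 0.31  0.006]
```

Still tipped: slotted edge at x = -0.069, z 0.0757, lateral offset -2 mm. Moving to hover along the slab normal.

To row units: 0.106 m is 0.1413, 0.09 m is 0.12, 0.31 rad is 0.0493.

Request:
{"name": "drive_effector", "arguments": {
  "deltas": [
    [0.07,[0.04,-0.0013,-0.0133],[0,0.0127,0]],
    [0.07,[0.08,-0.0013,-0.0133],[0,0.0255,0]],
    [0.07,[0.12,-0.0013,0.0133],[0,0.0382,0]],
    [0.07,[0.1413,-0.0013,0.032],[0,0.0493,0.001]],
    [0.07,[0.1413,-0.0013,0.032],[0,0.0493,0.001]]
  ],
  "squeeze": 80
}}

```text
clock: 4.92
position: [0.5406, 0.1851, 0.1128]
tool_rot: [-3.137, -0.31, 1.944]
force: [-0.2, -0.1, -0.8]
grip_width: 0.0701
finger_force: 0.0
```

Request:
{"name": "drive_effector", "arguments": {
  "deltas": [
    [0.07,[0,0,0],[0,0,0]],
    [0.07,[0,0,0],[0,0,0]]
  ]
}}

```text
clock: 5.18
position: [0.5419, 0.1858, 0.1151]
tool_rot: [-3.141, -0.309, 1.946]
force: [0.0, 0.0, 0.2]
grip_width: 0.0697
finger_force: 0.0
```

```bash
python3 - <<'E'
from h import *
c,s=np.cos(AT),np.sin(AT);T2=T-.001*np.array([-s,c])
go(at(T2,AT,-.064,.0586),tool(AT,.31))
E
```

```text
[ 0.0008 -0.0004  0.0596] [-0.     0.001  0.   ]
```

To row units: 0.06 m is 0.08, 0.058 m is 0.0773.

Request:
{"name": "drive_effector", "arguments": {
  "deltas": [
    [0.07,[0.0013,0,0.04],[0,0,0]],
    [0.07,[0.0013,0,0.0667],[0,0,0]],
    [0.07,[0.0013,0,0.0773],[0,0,0]],
    [0.07,[0.0013,0,0.08],[0,0,0]],
    [0.07,[0.0013,0,0.08],[0,0,0]]
  ]
}}

```text
clock: 5.8
position: [0.5349, 0.2036, 0.0584]
tool_rot: [-3.142, -0.31, 1.946]
force: [-0.4, 0.3, 0.3]
grip_width: 0.0701
finger_force: 0.0
```

```bash
python3 - <<'E'
from h import *
p,d=grab_frame("scene")
cv2.imwrite("pics/grip.png",cv2.resize(p[130:230,170:270],(500,500),interpolation=cv2.INTER_CUBIC))
E
```

```text
(no output)
```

View pics/grip.png

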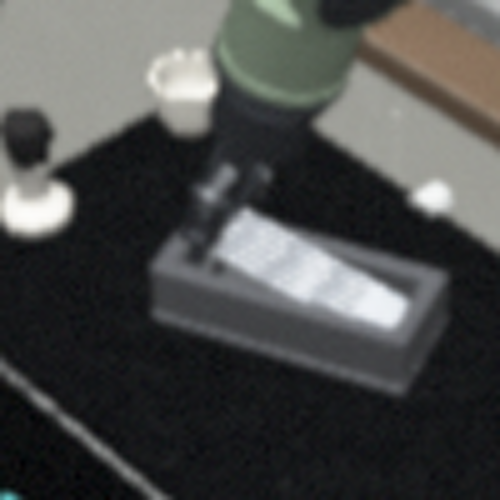

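The near finger is at crop (200,250) and the far one at (262,185), flanking the raised end with no contact. Closing.

Request:
{"name": "drive_effector", "arguments": {
  "deltas": [
    [0.04,[0,0,0],[0,0,0]],
    [0.04,[0,0,0],[0,0,0]],
    [0.04,[0,0,0],[0,0,0]],
    [0.04,[0,0,0],[0,0,0]],
    [0.04,[0,0,0],[0,0,0]]
  ],
  "squeeze": 100
}}

```text
clock: 6.48
position: [0.5345, 0.2039, 0.0579]
tool_rot: [-3.141, -0.31, 1.946]
force: [-0.1, 0.8, 2.7]
grip_width: 0.0466
finger_force: 102.1
```

```bash
python3 -c "
from h import *
print(tool(AT,.31).inv().apply([0,0,1]),bot.observe()['force'])"
```

```text
[ 3.05058636e-01 -2.77555756e-17 -9.52333570e-01] [-0.14934677  0.81535611  2.7432715 ]
```

To row units: -0.038 m is -0.0507, -0.0095 m is -0.0127.

Request:
{"name": "drive_effector", "arguments": {
  "deltas": [
    [0.04,[0.004,0,-0.0127],[0,0,0]],
    [0.04,[0.008,0,-0.0253],[0,0,0]],
    [0.04,[0.012,0,-0.038],[0,0,0]],
    [0.04,[0.016,0,-0.0507],[0,0,0]],
    [0.04,[0.016,0,-0.0507],[0,0,0]]
  ]
}}

```text
clock: 7.1
position: [0.535, 0.2037, 0.0986]
tool_rot: [3.141, -0.31, 1.946]
force: [0.2, 0.2, -1.2]
grip_width: 0.0467
finger_force: 102.5
```

```bash
python3 - <<'E'
from h import *
p,d=grab_frame("scene")
cv2.imwrite("pics/lift.png",cv2.resize(p[110:230,160:280],(500,500),interpolation=cv2.INTER_CUBIC))
E
```

```text
(no output)
```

View pics/lift.png

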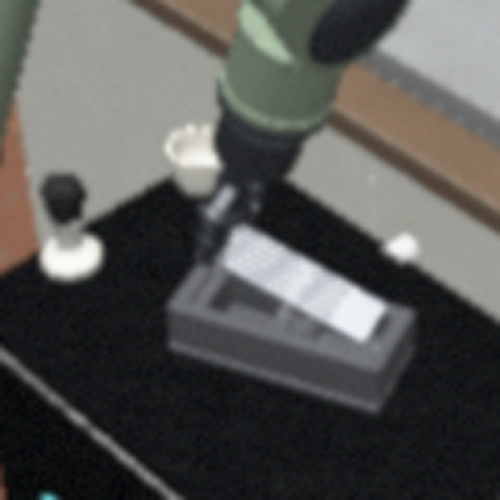

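The grate hangs from the fingers with its tilt kept and the keel coming out at crop (290,310). Raising further, then levelling.

To row units: -0.057 m is -0.076, -0.042 m is -0.056.

Request:
{"name": "drive_effector", "arguments": {
  "deltas": [
    [0.04,[0.0053,0,-0.0187],[0,0,0]],
    [0.04,[0.012,0,-0.0373],[0,0,0]],
    [0.04,[0.0173,0,-0.056],[0,0,0]],
    [0.04,[0.024,0,-0.076],[0,0,0]],
    [0.04,[0.024,0,-0.076],[0,0,0]]
  ]
}}

```text
clock: 7.78
position: [0.5353, 0.2036, 0.1589]
tool_rot: [3.14, -0.31, 1.946]
force: [-0.2, -0.2, -1.1]
grip_width: 0.0464
finger_force: 102.6
```

```bash
python3 - <<'E'
from h import *
go(at(S,AS,-.074,.16),tool(AS,0))
E
```

```text
[-0.2777 -0.1414 -0.0903] [ 0.011 -0.31  -0.061]
```

To row units: -0.14 m is -0.1867, -0.112 m is -0.1493, -0.31 rad is -0.0493.

Request:
{"name": "drive_effector", "arguments": {
  "deltas": [
    [0.04,[-0.0373,-0.0187,-0.012],[0,-0.0095,0]],
    [0.04,[-0.0747,-0.0373,-0.024],[0,-0.0191,0]],
    [0.04,[-0.112,-0.056,-0.036],[0,-0.0286,-0.0016]],
    [0.04,[-0.1493,-0.0747,-0.048],[0,-0.0382,-0.0048]],
    [0.04,[-0.1867,-0.0933,-0.06],[0.0016,-0.0493,-0.0095]]
  ]
}}

```text
clock: 8.4
position: [0.5231, 0.0397, 0.1574]
tool_rot: [-3.139, 0.002, 2.007]
force: [1.0, 0.7, -2.7]
grip_width: 0.0468
finger_force: 102.7
```

```bash
python3 -c "
from h import *
go(at(S,AS,-.074,.16),tool(AS,0))"
```

```text
[-0.1395 -0.0786 -0.0022] [-0.002  0.002 -0.   ]
```

To row units: -0.138 m is -0.184, -0.13 m is -0.1733.

Request:
{"name": "drive_effector", "arguments": {
  "deltas": [
    [0.04,[-0.04,-0.0227,0],[0,0,0]],
    [0.04,[-0.0867,-0.0493,0],[0,0,0]],
    [0.04,[-0.1333,-0.076,0],[0,0,0]],
    [0.04,[-0.1733,-0.0973,0],[0,0,0]],
    [0.04,[-0.184,-0.104,0],[0,0,0]]
  ]
}}

```text
clock: 9.02
position: [0.5103, -0.1192, 0.1575]
tool_rot: [-3.139, 0.0, 2.004]
force: [-1.2, 0.9, -1.3]
grip_width: 0.0464
finger_force: 102.8
```

Request:
{"name": "drive_effector", "arguments": {
  "deltas": [
    [0.04,[0,0,0],[0,0,0]],
    [0.04,[0,0,0],[0,0,0]]
  ]
}}

```text
clock: 9.28
position: [0.5111, -0.1159, 0.1576]
tool_rot: [-3.14, -0.001, 2.008]
force: [0.2, 0.3, -2.1]
grip_width: 0.0464
finger_force: 102.8
```

```bash
python3 - <<'E'
from h import *
go(at(S,AS,-.074,.16),tool(AS,0))
p,d=grab_frame("scene");C=cloud("scene",d)
cv2.imwrite("pics/over.png",cv2.resize(p[130:290,220:380],(500,500),interpolation=cv2.INTER_CUBIC))
c,s=np.cos(AS),np.sin(AS);X=C[...,:2]-S;g=X@[c,s];h=X@[-s,c]
m=(abs(h)<.045)&(g>-.045)&(g<.11)&(C[...,2]>.12)&(C[...,2]<.22)
P=np.c_[g[m],h[m],C[m,2]];print(m.sum(),P.min(0),P.max(0))
k=(abs(P[:,2]-np.median(P[:,2]))<.03)&(P[:,0]>-.02);P=P[k]
A=np.c_[P[:,:2],np.ones(len(P))];q=np.linalg.lstsq(A,P[:,2],rcond=None)[0];print(q,np.std(A@q-P[:,2]),cv2.minAreaRect(P[:,:2].astype(np.float32)*1000))
E
```

```text
[-0.0035 -0.002  -0.0024] [-0.002 -0.001  0.001]
458 [-0.044381   -0.02571619  0.13654816] [0.07054952 0.03355908 0.17484603]
[0.00692165 0.0061843  0.16693324] 0.003914408893042019 ((24.732250213623047, 3.684968948364258), (91.04427337646484, 55.38365936279297), 2.9699976444244385)
```

View pics/over.png

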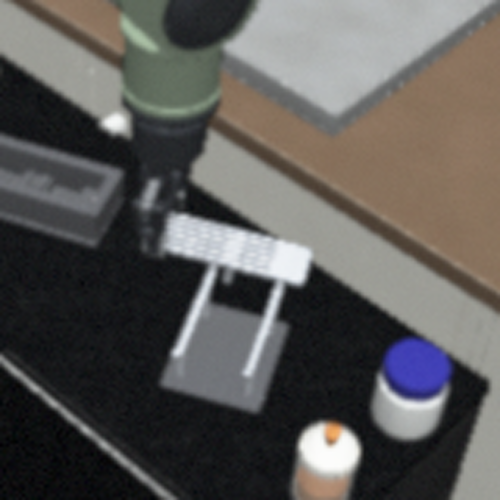

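The grate is level (slope under 0.01), with its top at z 0.167 and the keel at crop (230,275) between the rails. Lowering it.

To row units: 0.094 m is 0.1253, 0.088 m is 0.1173.

Request:
{"name": "drive_effector", "arguments": {
  "deltas": [
    [0.04,[-0.0053,-0.0027,0.04],[0,0,0]],
    [0.04,[-0.0053,-0.0027,0.0733],[0,0,0]],
    [0.04,[-0.0053,-0.0027,0.1],[0,0,0]],
    [0.04,[-0.0053,-0.0027,0.1173],[0,0,0]],
    [0.04,[-0.0053,-0.0027,0.1253],[0,0,0]]
  ]
}}

```text
clock: 9.95
position: [0.5107, -0.1212, 0.0633]
tool_rot: [-3.14, -0.0, 2.007]
force: [-0.3, 0.2, -0.5]
grip_width: 0.0467
finger_force: 102.8
```

Request:
{"name": "drive_effector", "arguments": {
  "deltas": [
    [0.04,[0,0,0.0013],[0,0,0]],
    [0.04,[0,0,0.0027],[0,0,0]],
    [0.04,[0,0,0.004],[0,0,0]],
    [0.04,[0,0,0.0053],[0,0,0]],
    [0.04,[0,0,0.0053],[0,0,0]]
  ]
}}

```text
clock: 10.58
position: [0.5107, -0.1217, 0.0598]
tool_rot: [-3.14, 0.0, 2.006]
force: [0.5, 0.1, -1.6]
grip_width: 0.0465
finger_force: 102.8
```

To row units: 0.003 m is 0.004, 0.002 m is 0.0027.

Request:
{"name": "drive_effector", "arguments": {
  "deltas": [
    [0.04,[0,0,0.0013],[0,0,0]],
    [0.04,[0,0,0.0027],[0,0,0]],
    [0.04,[0,0,0.004],[0,0,0]],
    [0.04,[0,0,0.004],[0,0,0]]
  ]
}}

```text
clock: 11.08
position: [0.5106, -0.1217, 0.0567]
tool_rot: [-3.14, -0.0, 2.006]
force: [-0.8, 0.1, -1.3]
grip_width: 0.0467
finger_force: 102.8
```

Request:
{"name": "drive_effector", "arguments": {
  "deltas": [
    [0.04,[0,0,0.0013],[0,0,0]],
    [0.04,[0,0,0.0027],[0,0,0]],
    [0.04,[0,0,0.0027],[0,0,0]]
  ]
}}

```text
clock: 11.45
position: [0.5106, -0.1217, 0.0547]
tool_rot: [-3.14, 0.0, 2.006]
force: [-0.5, -0.2, -1.0]
grip_width: 0.0461
finger_force: 102.8
```

To row units: 0.002 m is 0.0027, 0.001 m is 0.0013.

Request:
{"name": "drive_effector", "arguments": {
  "deltas": [
    [0.04,[0,0,0.0013],[0,0,0]],
    [0.04,[0,0,0.0013],[0,0,0]],
    [0.04,[0,0,0.0027],[0,0,0]],
    [0.04,[0,0,0.0027],[0,0,0]]
  ]
}}

```text
clock: 11.95
position: [0.5107, -0.1216, 0.0527]
tool_rot: [-3.14, 0.0, 2.007]
force: [-0.9, 0.2, -0.9]
grip_width: 0.0466
finger_force: 102.9
```

Request:
{"name": "drive_effector", "arguments": {
  "deltas": [
    [0.04,[0,0,0.0007],[0,0,0]],
    [0.04,[0,0,0.0013],[0,0,0]],
    [0.04,[0,0,0.0013],[0,0,0]]
  ]
}}

```text
clock: 12.32
position: [0.5107, -0.1216, 0.0519]
tool_rot: [-3.14, 0.0, 2.006]
force: [-1.3, 0.4, 5.3]
grip_width: 0.0464
finger_force: 103.4
```

Contact at TCP z 0.052 (+6 N). Releasing, then retreating straight up.

Request:
{"name": "drive_effector", "arguments": {
  "deltas": [
    [0.052,[0,0,0],[0,0,0]],
    [0.06,[0,0,0],[0,0,0]],
    [0.07,[0,0,0],[0,0,0]],
    [0.08,[0,0,0],[0,0,0]],
    [0.08,[0,0,0],[0,0,0]]
  ],
  "squeeze": 20
}}

```text
clock: 12.95
position: [0.5106, -0.1217, 0.0518]
tool_rot: [-3.14, 0.0, 2.006]
force: [-0.1, -0.4, -0.6]
grip_width: 0.08
finger_force: 0.0
```

Request:
{"name": "drive_effector", "arguments": {
  "deltas": [
    [0.08,[0,0,-0.0267],[0,0,0]],
    [0.08,[0,0,-0.08],[0,0,0]],
    [0.08,[0.0267,0,-0.1467],[0,0,0]],
    [0.08,[0.08,0,-0.1733],[0,0,0]],
    [0.08,[0.1467,0,-0.2],[0,0,0]]
  ]
}}

```text
clock: 13.58
position: [0.4641, -0.0212, 0.2027]
tool_rot: [-3.141, 0.0, 2.005]
force: [0.5, 1.2, 0.4]
grip_width: 0.08
finger_force: 0.0
```

Request:
{"name": "drive_effector", "arguments": {
  "deltas": [
    [0.08,[0.04,0,0],[0,0,0]],
    [0.08,[0.04,0,0],[0,0,0]],
    [0.08,[0.04,0,0],[0,0,0]]
  ]
}}

```text
clock: 13.95
position: [0.452, 0.0049, 0.2018]
tool_rot: [-3.14, 0.0, 2.006]
force: [0.3, 0.8, 0.0]
grip_width: 0.08
finger_force: 0.0
```

```bash
python3 - <<'E'
from h import *
p,d=grab_frame("scene");C=cloud("scene",d)
cv2.imwrite("pics/end.png",cv2.resize(p[130:310,150:390],(800,600),interpolation=cv2.INTER_CUBIC))
c,s=np.cos(AS),np.sin(AS);X=C[...,:2]-S;g=X@[c,s];h=X@[-s,c]
m=(abs(h)<.04)&(abs(g)<.11)&(C[...,2]>.05)&(C[...,2]<.085)
P=np.c_[g[m],h[m],C[m,2]];print(m.sum(),P.min(0),P.max(0))
A=np.c_[P[:,:2],np.ones(len(P))];q=np.linalg.lstsq(A,P[:,2],rcond=None)[0];print(q,cv2.minAreaRect(P[:,:2].astype(np.float32)*1000))
E
```

```text
597 [-0.08256628 -0.03961328  0.05014914] [0.07573192 0.03902202 0.0722099 ]
[0.00398309 0.00402592 0.06426723] ((-3.4074935913085938, -0.19477462768554688), (158.18527221679688, 78.63554382324219), 0.15652793645858765)
```

View pics/end.png

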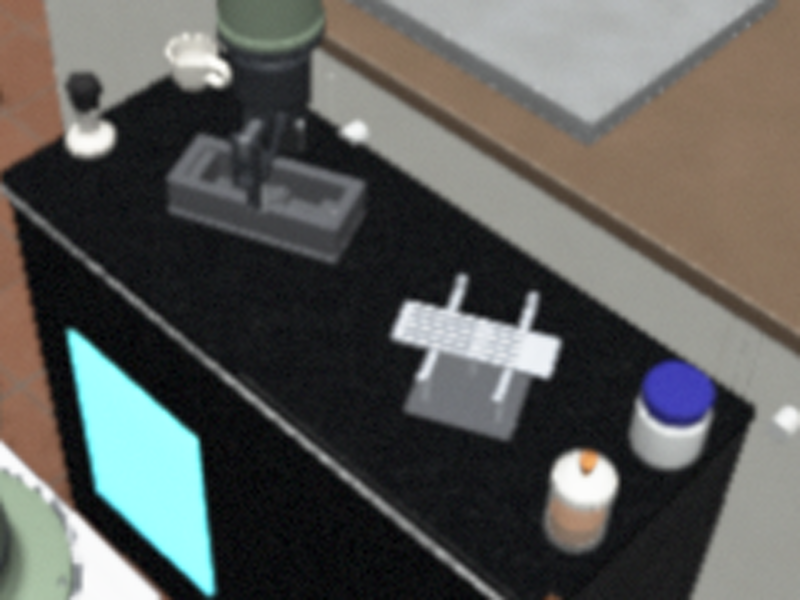

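The grate lies level and centred across both rails at about (475,338), released, with the top at z 0.064. The bystanders look undisturbed and the arm is clear, so I'm handing in.

```bash
python3 -c "
from workcell import job
print(job.job_done())"
```

```text
the job is handed in; nothing more can be done
None
```

I tipped the grate, lifted it out and laid it level across both rails of the stand, then let go and handed the job in at about 14 s; the verdict was not shown. The bystanders looked untouched, and the one high force was a brief 95 N on the wrist (limit 120 N) when the solid end met its stop.

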